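# Set up the rivet-setting station

### The job

Set up the rivet-setting station on the bench: put the stone slab in the middle of the cork board, squared up with it, then the black rubber pad squared up on the middle of the slab, then the round steel anvil, dished face up, on the middle of the pad. After that, press the rivet setter down into the two spring clips of the wooden holder, fully home and with its square grip midway between the clips. Keep the little brown glass jar and the thread spool that stand among these things upright and where they are.

Things in the scene. Friction and masses are not known exactly. Their poses are not given: they have to be found in the camera images.
- board: Fixed cork board lying flat on the bench, 130 (its x) by 90 (its y) by 6 mm thick: the place for the stack. Origin: centre of its underside, on the bench; its top is 6 mm above that. Its position and heading change from start to start.
- holder: Fixed holder: wooden base 124 (its x) by 44 (its y) by 14 mm high, origin at the centre of its underside on the bench, with two steel spring clips at x = -45 and +45 mm, each 18 mm long in x and 72 mm tall, jaws parted along y. Between the clips 72 mm is clear above the base, for the fingers. Its position and heading change.
- seat (a point): Midway between the clips, 52 mm above the holder's origin, axes as the holder's: the setter's origin when home, a shank along x on a saddle in each clip. Jaw lips 58 mm above the bench leave 11 mm; pushed straight down, the 14 mm shanks part them (up to 8 mm each, sprung) and they shut over it. About 5 to 6 N in all.
- slab: Loose white-grey polished stone slab, 110 (its x) by 60 (its y) by 26 mm high, about 0.45 kg, lying flat. Origin: centre of its underside.
- pad: Loose black hard-rubber pad, 80 (its x) by 52 (its y) by 15 mm thick, about 75 g, lying flat. Origin: centre of its underside.
- anvil: Loose round steel anvil, a disc of 42 mm diameter and 16 mm high with a shallow dish in its upper face, about 0.17 kg, lying dish up. Origin: centre of its underside, z up.
- setter: Loose steel rivet setter, a rod lying flat along its x, 130 mm long: a dark square grip 16 by 16 by 40 mm in the middle and a round bright shank of 14 mm diameter, 45 mm long, on either side; both ends are alike. About 0.16 kg. Origin: the middle of the grip on the rod's axis, 8 mm above what it lies on.
- jar: Small brown glass jar with a black lid, 42 mm diameter, 52 mm high, standing loose among the things; to be left alone. Origin: centre of its underside.
- spool: Thread spool, white flanges of 38 mm diameter with grey thread between, 48 mm high, standing loose on end among the things; to be left alone. Origin: centre of its underside.

How it is judged:
By the outcome, as a careful person would: the job done as asked, in the order asked, and still so for the second after the job is handed in, with the robot touching nothing.
It also fails if it takes over 120 s, if anything falls off the work surface, if the arm or the gripper's body presses on something with over 40 N, if the wrist force passes 120 N, or if a joint passes its speed limit or range.

### The arm

A 6-joint arm with a two-finger parallel gripper is mounted at the origin on the work surface. World frame = base frame: x ahead of the robot, y to its left, z up, the work surface at z = 0. Lengths are in m, angles in rad, forces in N, time in s.
With the tool pointing down it reaches from about 0.35 to 0.775 m from the base axis. Payload 7.3 kg.
Tool frame: the origin (TCP) lies at the centre of the arm's flange, where the gripper is bolted on; the fingertips stand 178 mm ahead of it and the grasp point (between the pads) lies 159 mm ahead of it; z points along the fingers, y is the line along which they close (so a half turn about z gives the same grasp; the last joint's range is limited). The gripper opens to 92 mm and grips with 3 to 60 N. Pads are 19 mm wide; open, the fingers measure 130 mm over their backs; the gripper's body (75 mm by 190 mm) begins 47 mm behind the grasp point.
Start: joints at [-1.354, 0.342, 1.524, -0, 1.275, -0.146], TCP at [0.186, -0.491, 0.405] pointing down, gripper open.
Joint ranges: [-2.53, 2.53], [-0.77, 2.02], [0.04, 2.7], [-1, 4.14], [0.28, 2.66], [-3.11, 3.11]. Speed limits (rad/s): [2.57, 2.57, 3.14, 3.14, 3.14, 3.14].

### API

Orientations are given as [roll, pitch, yaw] about the fixed x, y, z axes, in that order (R = Rz(yaw) Ry(pitch) Rx(roll)).
In Python, from cell import robot, imaging, workorder gives the robot as it stands (robot), with the cameras (imaging) and the job (workorder).
- The arm moves only by the shell command python3 drive.py 'ROWS' [OPENING] [FORCE]. ROWS is a JSON list of rows, 1 to 8 of them, each an object with the fields d (a list: dx, dy, dz in m), rotvec (a list: a rotation vector rx, ry, rz in rad); a field left out counts as zero; each row shifts and turns the commanded pose from where the row before left it, along the tool's axes as they then stand; what a row does not reach is not made up. A row lasts 1/12 s, in which the tool goes at most 0.0417 m and 0.125 rad, less where a joint would pass 70% of its speed; a pose out of reach is approached as far as the arm can. OPENING is the finger opening in m, set as the command begins (- or left out keeps the last). The fingers move at their own pace and stop on an object; FORCE is the grip in N (left out, the last holds). Time passes only in rows, so rows that do not move let the fingers close. It prints the time, the measured TCP pose, the force, the opening and the grip force at its end. Input that does not fit is refused with a message, and nothing moves.
- robot.observe(): the state, without advancing time (a new reading comes with each control period).
- imaging.read_camera(name): name is "side" or "top"; returns a dict with "image" (420x560x3 uint8, red, green, blue), "fx", "fy", "cx", "cy" (pixels), "pose" (4x4, takes a point from camera to world coordinates). Camera axes: x right, y down, z forward; pixel columns grow to the right and rows downward; lengths in m; the calibration is good to about 2 mm. A picture is of the moment at which its call begins. There is no depth.
- workorder.hand_in(): hands the job in; it is judged then, once.
The state is a dict: "time": time; "qpos": joint angles; "qvel": joint speeds; "joint_efforts": joint torques, N m; "tool_pos": TCP position; "tool_rot": TCP orientation; "contact_force": force on the tool from outside, world axes, zero at the start; "torque": the same for the moment, N m; "opening": finger opening in m; "grip_force": force on a finger pad.
Only numpy, scipy, OpenCV 4.12 (cv2) and the standard library are available. Lean on these libraries where they do the work, as an engineer would, in place of code of your own. Each camera call takes 0.05 s, during which the arm holds its last target. There are 200 camera calls.

## Working session

There is one attempt and no reset: what is moved stays moved. The work goes in short steps, Python scripts to look and compute and a shell command to move; the robot and the scene stay as the last step left them, time stands still between calls to the robot, and variables do not carry over. Pictures are saved under pics/ and viewed, at most 14 in all, crops included, and the job is handed in when it is done.

```bash
ls; mkdir -p pics
python3 - <<'E'
from cell import robot, imaging, workorder
import cv2,numpy as np
for n in("top","side"):
    c=imaging.read_camera(n); cv2.imwrite(f"pics/{n}0.png",c["image"][:,:,::-1]); print(n,c["fx"],c["cx"],c["cy"],np.round(c["pose"],4).tolist())
print(robot.observe())
E
```

```text
cell.py
drive.py
pics
top 493.36183726681526 275.99493542267555 207.87528683167685 [[-0.0251, -0.9988, 0.0425, 0.5008], [-0.9995, 0.0258, 0.0182, 0.0012], [-0.0193, -0.042, -0.9989, 1.0427], [0.0, 0.0, 0.0, 1.0]]
side 411.1615159665739 280.12924369291363 211.79277614462947 [[-0.926, -0.2939, 0.237, 0.3515], [-0.3771, 0.6894, -0.6185, 0.4842], [0.0184, -0.6621, -0.7492, 0.6584], [0.0, 0.0, 0.0, 1.0]]
{'time': 0.1, 'qpos': array([-1.35401152e+00,  3.42647388e-01,  1.52489279e+00,  1.86999364e-05,
        1.27537020e+00, -1.46010233e-01]), 'qvel': array([-0.00134291, -0.00148962, -0.00233863,  0.0014583 ,  0.00050173,
        0.0004698 ]), 'joint_efforts': array([ 1.57555965e-03, -4.32004416e+01, -2.44694871e+01,  7.18942448e-02,
        5.26432588e-02, -2.73956039e-05]), 'tool_pos': array([ 0.1863112 , -0.49071327,  0.40412725]), 'tool_rot': array([-3.14029155e+00, -2.09411532e-04,  3.62789443e-01]), 'contact_force': array([ 0.23718367,  0.69092092, -1.51730919]), 'torque': array([-0.00165976,  0.04254721, -0.03629873]), 'grip_force': 0.0, 'opening': 0.09188325411673524}
```

View pics/top0.png

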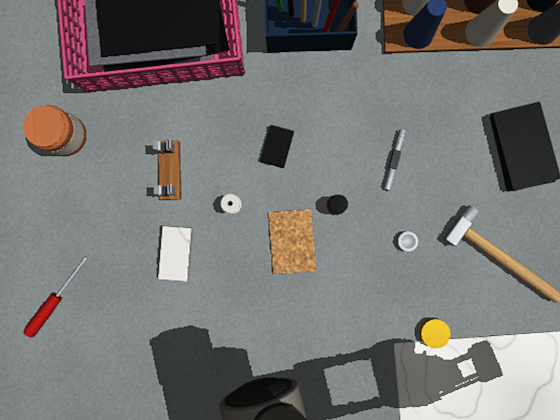

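View pics/side0.png

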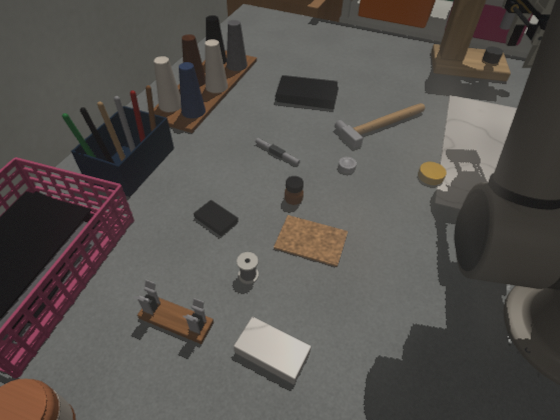

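The top view shows holder (170,170), pad (277,146), setter (395,160), anvil (407,241), slab (175,253), board (292,241), spool (231,204) and jar (338,204). In the side view they are at about holder (175,318), slab (272,350), board (311,240), pad (216,218), setter (277,151), anvil (347,165), jar (294,190) and spool (248,267). I'll measure with masks next.

```bash
cat > h.py <<'E'
import cv2,numpy as np
from cell import robot, imaging, workorder
def cast(c,uv,z):
    uv=np.atleast_2d(uv); d=np.c_[(uv[:,0]-c["cx"])/c["fx"],(uv[:,1]-c["cy"])/c["fy"],np.ones(len(uv))]@c["pose"][:3,:3].T
    o=c["pose"][:3,3]; return o+d*((z-o[2])/d[:,2])[:,None]
def blob(c,m,roi,near=None):
    x,y,w,h=roi; k=np.zeros(m.shape,np.uint8); k[y:y+h,x:x+w]=m[y:y+h,x:x+w]
    cs,_=cv2.findContours(k,cv2.RETR_EXTERNAL,cv2.CHAIN_APPROX_NONE)
    return max(cs,key=cv2.contourArea)[:,0,:].astype(float)
def rect(c,ct,z):
    """outline points cast on plane z, min-area rectangle: centre, (long,short) mm, heading of long side"""
    p=cast(c,ct,z)[:,:2]; (cx,cy),(w,h),a=cv2.minAreaRect((p*1000).astype(np.float32))
    if w<h: w,h,a=h,w,a+90
    return np.round([cx,cy],1),np.round([w,h],1),round((a+90)%180-90,2)
def masks(c):
    im=cv2.cvtColor(c["image"],cv2.COLOR_RGB2HSV).astype(int); h,s,v=im[...,0],im[...,1],im[...,2]
    return dict(h=h,s=s,v=v)
E
python3 - <<'E'
from h import *
c=imaging.read_camera("top"); im=c["image"]
H=masks(c); v=H["v"];s=H["s"]
print("bg",im[200,277],"slab",im[253,175],im[253,162],im[253,186],"board",im[241,292],"pad",im[146,277],"grip",im[160,395],"an",im[241,407],"hold",im[170,171])
M=dict(slab=(v>170,(145,215,60,80),.026),board=((s>80)&(v>90),(260,200,60,80),.006),pad=(v<60,(250,115,55,60),.015),
 setter=((v>150)|(v<70),(375,120,40,80),.008),grip=(v<70,(375,120,40,80),.016),anvil=(v>150,(390,225,35,35),.016),
 hold=((s>80)&(v>60),(140,130,50,80),.014),jar=(v<60,(320,190,35,30),.052),spool=(v>140,(215,190,35,30),.048))
for n,(m,r,z) in M.items():
    print(n,*rect(c,blob(c,m.astype(np.uint8),r),z))
A=cv2.resize(im[120:290,140:330],None,fx=4,fy=4,interpolation=cv2.INTER_NEAREST)[:600]
A=cv2.resize(im[125:215,140:240],None,fx=6,fy=6,interpolation=cv2.INTER_CUBIC)
B=cv2.resize(im[225:285,150:200],None,fx=4,fy=4,interpolation=cv2.INTER_CUBIC)
C=np.zeros((540,800,3),np.uint8);C[:,:600]=A;C[:240,600:]=B
B=cv2.resize(im[130:190,252:302],None,fx=4,fy=4,interpolation=cv2.INTER_CUBIC);C[260:500,600:]=B
cv2.imwrite("pics/a.png",C[:,:,::-1])
E
```

```text
bg [132 138 137] slab [229 227 224] [231 229 225] [230 229 225] board [145 106  67] pad [24 25 24] grip [70 74 75] an [211 213 218] hold [166 107  60]
slab [455.8 231.7] [110.   60.3] -5.67
board [474.2 -10.7] [130.   90.2] 3.24
pad [674.2  17.8] [82.1 55.7] -16.69
setter [ 640.9 -221.6] [129.1  12.1] -15.86
grip [ 639.9 -219.9] [128.1  12.1] -15.86
anvil [ 469.  -251.1] [40.8 40.3] -28.4
hold [629.9 243.2] [122.9  45.7] 0.58
jar [546.8 -96.2] [54.1 38.2] 88.49
spool [556.2 102. ] [56.7 50.6] 88.7
```

View pics/a.png

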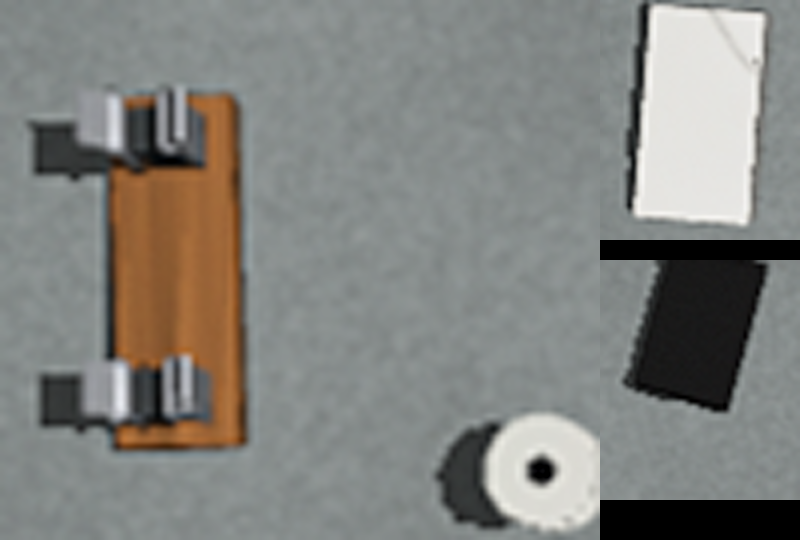

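Rectangle sizes agree with those given. The pad includes its shadow and the holder its side face, so I'll refine those and cross-check with the side camera.

```bash
cat > meas.py <<'E'
from h import *
c=imaging.read_camera("top"); im=c["image"]
def show(c,M):
    for n,(m,r,z) in M.items():
        ct=blob(c,m.astype(np.uint8),r); print(n,*rect(c,ct,z))
H=masks(c); v=H["v"];s=H["s"]
print("padrow",v[146,258:300].tolist()); print("holdrow",v[172,154:186].tolist()); print("setrow",v[150,390:408].tolist(),v[160,386:404].tolist())
show(c,dict(pad=(v<36,(250,115,55,60),.015),hold=((s>80)&(v>125),(140,130,50,80),.014),spool=(v>185,(215,190,35,30),.048),jar=(v<36,(320,190,35,30),.052),setter=((v>170),(375,120,40,80),.008)))
c=imaging.read_camera("side");im=c["image"];H=masks(c); v=H["v"];s=H["s"]
print("side slab",im[345,272],im[372,270],"pad",im[215,216],"bg",im[200,330],"board",im[240,311],"hold",im[318,170],im[330,170],"set",im[146,265],im[151,278],im[158,293],"anv",im[162,347])
show(c,dict(slab=(v>195,(220,310,100,75),.026),board=((s>90)&(v>70),(265,210,90,60),.006),pad=(v<45,(185,195,60,45),.015),
 hold=((s>90)&(v>60),(130,290,90,60),.014),anvil=(v>120,(330,150,32,30),.016),setter=(v>120,(250,130,55,40),.008),spool=(v>150,(230,248,35,20),.048),jar=(v<45,(280,172,30,20),.052)))
C=np.zeros((600,800,3),np.uint8)
f=lambda y,x,h,w,k:cv2.resize(im[y:y+h,x:x+w],None,fx=k,fy=k,interpolation=cv2.INTER_CUBIC)
C[:400,:500]=f(265,130,80,100,5);C[:250,500:]=f(130,245,50,60,5);C[250:450,500:700]=f(145,325,40,40,5);C[400:600,:400]=f(195,185,50,100,4)
cv2.imwrite("pics/b.png",C[:,:,::-1])
E
python3 meas.py
```

```text
padrow [145, 144, 150, 129, 79, 46, 31, 20, 24, 25, 23, 25, 25, 26, 26, 24, 26, 26, 25, 25, 25, 24, 25, 27, 24, 26, 26, 26, 25, 25, 20, 35, 112, 148, 144, 145, 138, 135, 137, 143, 143, 142]
holdrow [137, 135, 143, 107, 45, 115, 157, 154, 149, 149, 148, 139, 135, 139, 136, 149, 165, 169, 161, 155, 153, 156, 158, 156, 169, 129, 85, 137, 151, 146, 145, 141]
setrow [96, 80, 43, 30, 54, 66, 89, 127, 152, 147, 121, 127, 140, 142, 143, 142, 140, 137] [110, 48, 57, 48, 16, 57, 84, 77, 76, 76, 75, 74, 79, 121, 145, 139, 138, 142]
pad [673.9  16.1] [80.1 51.1] -17.26
hold [630.8 242.8] [121.   41.9] 0.77
spool [554.6 110.6] [40.  36.2] 62.18
jar [ 548.6 -103.3] [36.  34.2] 88.31
setter [ 599.3 -220.8] [43.4  6.6] -16.79
side slab [195 189 179] [64 64 61] pad [47 46 45] bg [109 108 105] board [134 104  76] hold [111  78  54] [58 44 33] set [79 78 76] [67 69 67] [131 128 127] anv [140 138 137]
slab [437.9 232.7] [68.1 54.7] -5.4
board [474.  -11.1] [128.5  90.5] 3.27
pad [667.5  39.5] [90.2 45.8] 14.01
hold [629.8 243.5] [124.   44.4] 0.6
anvil [ 468.2 -252.8] [40.1 35.1] 23.38
setter [ 600.2 -227. ] [37.6  5.9] -14.61
spool [556.3 109.1] [36.  32.6] 22.87
jar [543.3 -87.7] [32.9 18.7] 12.46
```

View pics/b.png

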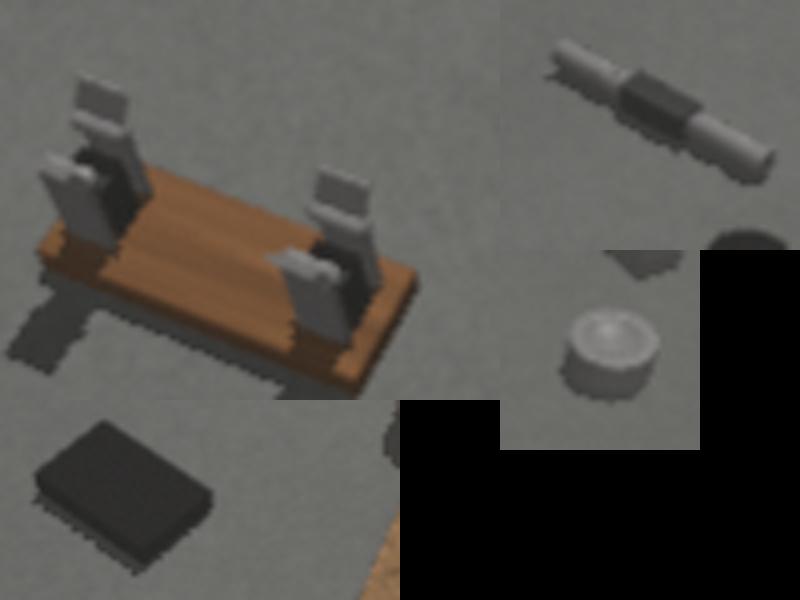

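```bash
cat > to.py <<'E'
import sys,numpy as np
from scipy.spatial.transform import Rotation as R
from cell import robot, imaging, workorder
# python3 to.py x y z(mm, TCP) yaw(deg): tool-axis displacement from the measured pose after / before the turn
x,y,z,a=map(float,sys.argv[1:5]); s=robot.observe()
r0=R.from_euler("xyz",s["tool_rot"]); r1=R.from_euler("xyz",[np.pi,0,np.radians(a)])
d=np.array([x,y,z])/1000-s["tool_pos"]
print("turn first",np.round((r0.inv()*r1).as_rotvec(),4),"then",np.round(r1.inv().apply(d),4),"| move-first",np.round(r0.inv().apply(d),4))
E
python3 drive.py '[{"rotvec":[0,0,0.1155]},{"rotvec":[0,0,0.1155]},{"rotvec":[0,0,0.1155]},{"rotvec":[0,0,0.1153]}]' 0.09 20
python3 to.py 456 0 350 -5.67; python3 to.py 455.8 231.7 260 -5.67
```

```text
time: 0.58
tool_pos: [0.1863, -0.4908, 0.4046]
tool_rot: [-3.141, 0.0, -0.105]
contact_force: [-1.0, -0.2, -0.8]
opening: 0.0898
grip_force: 0.0
turn first [-0.0003  0.0001 -0.0058] then [ 0.2199 -0.515   0.0546] | move-first [ 0.2169 -0.5163  0.0547]
turn first [-0.0003  0.0001 -0.0058] then [ 0.1968 -0.7456  0.1446] | move-first [ 0.1925 -0.7466  0.1448]
```

```bash
python3 drive.py '[{"d":[0.0147,-0.0343,0.0036]},{"d":[0.0147,-0.0343,0.0036]},{"d":[0.0147,-0.0343,0.0036]},{"d":[0.0147,-0.0343,0.0036]},{"d":[0.0147,-0.0343,0.0036]},{"d":[0.0147,-0.0343,0.0036]},{"d":[0.0147,-0.0343,0.0036]},{"d":[0.0147,-0.0343,0.0036]}]' 
python3 drive.py '[{"d":[0.0147,-0.0343,0.0036]},{"d":[0.0147,-0.0343,0.0036]},{"d":[0.0147,-0.0343,0.0036]},{"d":[0.0147,-0.0343,0.0036]},{"d":[0.0147,-0.0343,0.0036]},{"d":[0.0147,-0.0343,0.0036]},{"d":[0.0147,-0.0343,0.0036]},{}]'
python3 to.py 455.8 231.7 260 -5.67
```

```text
time: 1.25
tool_pos: [0.3309, -0.2277, 0.3759]
tool_rot: [3.141, -0.0, -0.1]
contact_force: [0.5, -0.4, 0.1]
opening: 0.09
grip_force: 0.0
time: 1.92
tool_pos: [0.4583, 0.004, 0.3502]
tool_rot: [-3.14, -0.001, -0.094]
contact_force: [-1.9, -0.5, 0.4]
opening: 0.0902
grip_force: 0.0
turn first [-0.0018 -0.0008  0.0049] then [-0.025  -0.2264  0.0902] | move-first [-0.024  -0.2263  0.0906]
```

```bash
python3 drive.py '[{"d":[-0.0036,-0.0323,0.0129]},{"d":[-0.0036,-0.0323,0.0129]},{"d":[-0.0036,-0.0323,0.0129]},{"d":[-0.0036,-0.0323,0.0129]},{"d":[-0.0036,-0.0323,0.0129]},{"d":[-0.0036,-0.0323,0.0129]},{"d":[-0.0036,-0.0323,0.0129]},{}]'
python3 drive.py '[{},{},{},{}]'
python3 to.py 455.8 231.7 183 -5.67
```

```text
time: 2.58
tool_pos: [0.4528, 0.2307, 0.2582]
tool_rot: [-3.142, 0.003, -0.095]
contact_force: [-0.9, 0.1, 0.3]
opening: 0.0902
grip_force: 0.0
time: 2.92
tool_pos: [0.4542, 0.2258, 0.261]
tool_rot: [-3.141, -0.001, -0.101]
contact_force: [0.1, -0.1, 0.3]
opening: 0.0902
grip_force: 0.0
turn first [-0.0001 -0.0009 -0.0017] then [ 0.001  -0.0061  0.078 ] | move-first [ 0.0009 -0.006   0.078 ]
```

```bash
python3 drive.py '[{"d":[0.001,-0.006,0.02]},{"d":[0,0,0.026]},{"d":[0,0,0.02]},{"d":[0,0,0.012]},{},{}]'
python3 drive.py '[{},{},{},{},{},{},{}]' 0.05 40
python3 drive.py '[{},{},{}]'
python3 drive.py '[{"d":[0,0,-0.01]},{"d":[0,0,-0.02]},{"d":[0,0,-0.03]},{"d":[0,0,-0.02]},{},{}]'
python3 - <<'E'
from h import *
c=imaging.read_camera("side");cv2.imwrite("pics/c.png",c["image"][:,:,::-1])
E
python3 to.py 474.1 -10.9 260 3.25
```

```text
time: 3.42
tool_pos: [0.4558, 0.232, 0.1825]
tool_rot: [3.141, 0.0, -0.1]
contact_force: [0.1, 0.3, 0.6]
opening: 0.0902
grip_force: 0.0
time: 4.0
tool_pos: [0.4555, 0.2326, 0.1829]
tool_rot: [3.141, -0.001, -0.099]
contact_force: [-0.2, -2.1, 5.9]
opening: 0.0596
grip_force: 40.0
time: 4.25
tool_pos: [0.4556, 0.2326, 0.1829]
tool_rot: [3.141, -0.001, -0.099]
contact_force: [-1.0, -2.4, 5.6]
opening: 0.0599
grip_force: 40.0
time: 4.75
tool_pos: [0.4554, 0.2328, 0.263]
tool_rot: [-3.141, -0.002, -0.099]
contact_force: [-0.6, -0.2, -4.7]
opening: 0.0598
grip_force: 40.0
turn first [ 0.0003  0.001  -0.1557] then [0.0053 0.2442 0.0018] | move-first [0.0431 0.2405 0.0018]
```

View pics/c.png

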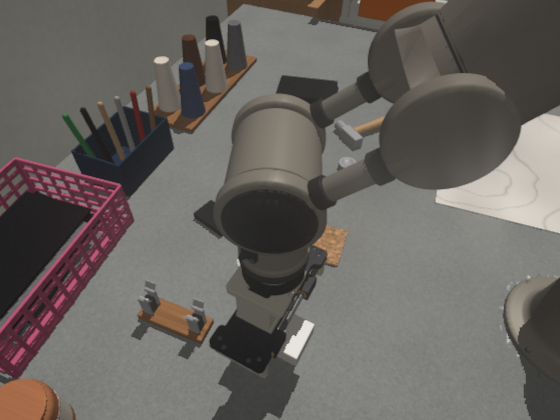

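Slab is in the grip (about 5 N weight). Next: turn it, then carry it over the board.

```bash
python3 drive.py '[{"rotvec":[0,0,-0.0779]},{"rotvec":[0,0,-0.0778]},{"d":[0.0007,0.02,0]},{"d":[0.001,0.04,0]},{"d":[0.001,0.04,0]},{"d":[0.001,0.04,0]},{"d":[0.001,0.04,0]},{"d":[0.0006,0.04,0]}]'
python3 drive.py '[{"d":[0,0.02,0]},{"d":[0,0.0042,0]},{},{},{},{}]'
python3 to.py 474.1 -10.9 189.5 3.25
```

```text
time: 5.47
tool_pos: [0.4724, 0.0117, 0.2606]
tool_rot: [-3.141, 0.004, 0.057]
contact_force: [1.0, 0.3, -3.3]
opening: 0.0596
grip_force: 40.0
time: 5.97
tool_pos: [0.4744, -0.0095, 0.262]
tool_rot: [-3.141, 0.001, 0.059]
contact_force: [-0.8, -0.2, -4.4]
opening: 0.0601
grip_force: 40.0
turn first [-0.0004  0.001   0.0018] then [-0.0003  0.0014  0.0725] | move-first [-0.0003  0.0014  0.0725]
```

```bash
python3 drive.py '[{"d":[-0.0003,0.0014,0.02],"rotvec":[0,0,0.0018]},{"d":[0,0,0.025]},{"d":[0,0,0.015]},{"d":[0,0,0.0085]},{"d":[0,0,0.004]},{},{},{}]'
python3 to.py 474.1 -10.9 189 3.25
python3 - <<'E'
from h import *
c=imaging.read_camera("side");cv2.imwrite("pics/d.png",cv2.resize(c["image"][190:290,240:380],None,fx=5,fy=5)[:,:,::-1])
E
```

```text
time: 6.63
tool_pos: [0.4748, -0.0121, 0.1906]
tool_rot: [3.141, -0.002, 0.055]
contact_force: [0.2, -0.2, -4.0]
opening: 0.0597
grip_force: 40.0
turn first [ 0.0005 -0.0017 -0.0014] then [-0.0006 -0.0012  0.0016] | move-first [-0.0006 -0.0012  0.0016]
```

View pics/d.png

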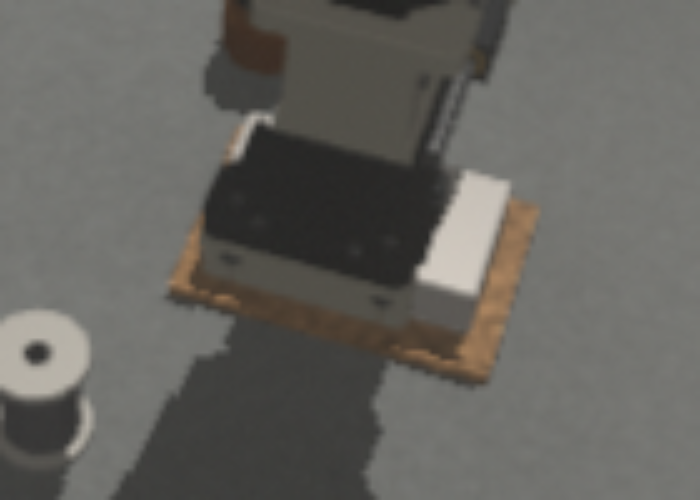

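```bash
python3 drive.py '[{"d":[-0.0005,-0.001,0.0014],"rotvec":[0,0,-0.001]},{},{},{}]'
python3 drive.py '[{},{},{},{},{},{"d":[0,0,-0.01]},{"d":[0,0,-0.03]},{"d":[0,0,-0.04]}]' 0.091 40
python3 drive.py '[{"d":[0,0,-0.01]},{},{}]'
python3 to.py 674.5 16.3 260 -17.2
```

```text
time: 7.02
tool_pos: [0.474, -0.0112, 0.1889]
tool_rot: [3.141, -0.001, 0.056]
contact_force: [0.5, 1.2, 0.4]
opening: 0.0597
grip_force: 40.0
time: 7.68
tool_pos: [0.4729, -0.0111, 0.2678]
tool_rot: [-3.14, 0.006, 0.056]
contact_force: [1.4, -0.1, 0.4]
opening: 0.0908
grip_force: 0.0
time: 7.93
tool_pos: [0.4737, -0.0112, 0.2794]
tool_rot: [3.141, -0.002, 0.056]
contact_force: [0.6, -0.6, 0.2]
opening: 0.0912
grip_force: 0.0
turn first [ 2.000e-04 -2.000e-03  3.562e-01] then [ 0.1836 -0.0856  0.0194] | move-first [ 0.2019 -0.0163  0.0198]
```

```bash
python3 drive.py '[{"rotvec":[0,0,0.1187]},{"rotvec":[0,0,0.1187]},{"rotvec":[0,0,0.1188]},{"d":[0.0306,-0.0143,0.0032]},{"d":[0.0306,-0.0143,0.0032]},{"d":[0.0306,-0.0143,0.0032]},{"d":[0.0306,-0.0143,0.0032]},{"d":[0.0306,-0.0143,0.0032]}]'
python3 drive.py '[{"d":[0.0306,-0.0143,0.0032]},{},{},{},{}]'
python3 to.py 674.5 16.3 181 -17.2
```

```text
time: 8.6
tool_pos: [0.6421, 0.0121, 0.2604]
tool_rot: [3.141, 0.003, -0.3]
contact_force: [0.7, 0.9, 0.2]
opening: 0.0912
grip_force: 0.0
time: 9.02
tool_pos: [0.6735, 0.0163, 0.2586]
tool_rot: [3.141, 0.002, -0.3]
contact_force: [-0.1, -0.2, 0.1]
opening: 0.0909
grip_force: 0.0
turn first [ 0.0006  0.0022 -0.0003] then [ 0.0009 -0.0003  0.0776] | move-first [ 0.0011 -0.0003  0.0776]
```

```bash
python3 drive.py '[{"d":[0.0009,0,0.02]},{"d":[0,0,0.026]},{"d":[0,0,0.02]},{"d":[0,0,0.0115]},{},{}]'
python3 drive.py '[{},{},{},{},{},{},{},{}]' 0.04 20
python3 to.py 674.5 16.3 181 -17.2
python3 drive.py '[{"d":[0,0,-0.01]},{"d":[0,0,-0.03]},{"d":[0,0,-0.04]},{"d":[0,0,-0.02]},{},{}]'
python3 to.py 474.1 -10.9 281 3.25
```

```text
time: 9.52
tool_pos: [0.6753, 0.016, 0.1824]
tool_rot: [3.141, -0.0, -0.301]
contact_force: [0.1, 0.3, 0.8]
opening: 0.0906
grip_force: 0.0
time: 10.18
tool_pos: [0.6755, 0.0161, 0.182]
tool_rot: [3.141, -0.0, -0.3]
contact_force: [-1.1, 0.8, 1.7]
opening: 0.052
grip_force: 20.0
turn first [ 0.0002 -0.0002 -0.    ] then [-0.001   0.0001  0.001 ] | move-first [-0.001   0.0001  0.001 ]
time: 10.68
tool_pos: [0.6756, 0.0162, 0.2839]
tool_rot: [-3.141, -0.003, -0.3]
contact_force: [-0.1, -0.4, -0.8]
opening: 0.052
grip_force: 20.0
turn first [-1.00e-04 -3.50e-03 -3.57e-01] then [-0.2027  0.0156  0.0029] | move-first [-0.1845  0.0855  0.0022]
```

```bash
cat > sl.py <<'E'
from h import *
for n in("top","side"):
    c=imaging.read_camera(n);H=masks(c);v,s=H["v"],H["s"]
    p=np.linalg.inv(c["pose"])@[.474,-.011,.032,1]; u=int(c["fx"]*p[0]/p[2]+c["cx"]);w=int(c["fy"]*p[1]/p[2]+c["cy"]); r=(u-45,w-45,90,90)
    for m,z,t in(((s<30)&(v>(170 if n=="top" else 160)),.032,"slab"),((s>80)&(v>70),.006,"board")):
        try: print(n,t,*rect(c,blob(c,m.astype(np.uint8),r),z))
        except Exception as e: print(n,t,e)
E
python3 sl.py
```

```text
top slab [453.2 -38.3] [63.1 10.2] -1.57
top board [459.2 -45.8] [96.2 27.1] -1.63
side slab [474.2 -11.5] [107.4  57.7] 2.94
side board [443.6 -12.6] [90.1 68.4] -87.11
```

Slab sits at (474.2, -11.5), 2.9°, so it's centred on the board. Now the pad.

```bash
python3 drive.py '[{"rotvec":[0,0,-0.119]},{"rotvec":[0,0,-0.119]},{"d":[-0.0338,0.0026,0],"rotvec":[0,0,-0.119]},{"d":[-0.0338,0.0026,0]},{"d":[-0.0338,0.0026,0.001]},{"d":[-0.0338,0.0026,0.001]},{"d":[-0.0338,0.0026,0]},{"d":[-0.0338,0.0026,0]}]'
python3 drive.py '[{},{},{},{}]'
python3 to.py 474.5 -11.2 214.5 3.2
```

```text
time: 11.45
tool_pos: [0.4712, -0.0069, 0.2782]
tool_rot: [-3.141, 0.004, 0.057]
contact_force: [0.4, -0.8, -0.6]
opening: 0.0519
grip_force: 20.0
time: 11.78
tool_pos: [0.4745, -0.007, 0.2795]
tool_rot: [3.141, -0.0, 0.057]
contact_force: [-0.8, 0.0, -0.6]
opening: 0.0516
grip_force: 20.0
turn first [ 0.0001 -0.0004  0.0009] then [-0.0003  0.0042  0.065 ] | move-first [-0.0003  0.0042  0.065 ]
```

```bash
python3 drive.py '[{"d":[0,0.0042,0.02],"rotvec":[0,0,0.001]},{"d":[0,0,0.02]},{"d":[0,0,0.015]},{"d":[0,0,0.007]},{"d":[0,0,0.002]},{},{},{}]'
python3 to.py 474.5 -11.2 214 3.2
python3 - <<'E'
from h import *
c=imaging.read_camera("side");cv2.imwrite("pics/e.png",cv2.resize(c["image"][170:290,230:390],None,fx=5,fy=5)[:,:,::-1])
E
```

```text
time: 12.45
tool_pos: [0.4743, -0.0111, 0.2166]
tool_rot: [3.141, -0.002, 0.056]
contact_force: [0.6, 1.6, -0.8]
opening: 0.0518
grip_force: 20.0
turn first [ 0.0005 -0.0017  0.    ] then [0.0002 0.0001 0.0026] | move-first [0.0002 0.0001 0.0026]
```

View pics/e.png

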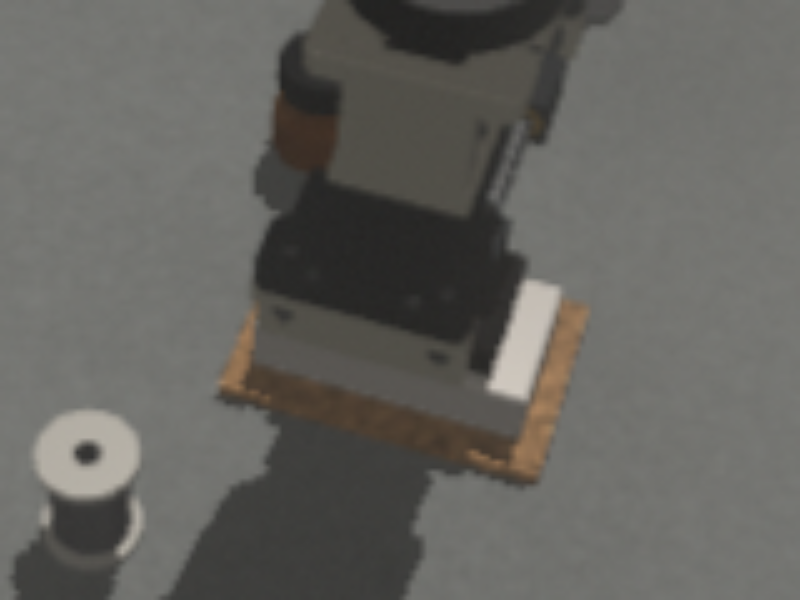

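Pad hovers square over the slab, spool and jar untouched. Lower and release, then go to the anvil.

```bash
python3 drive.py '[{"d":[0,0,0.0022]},{},{},{}]'
python3 drive.py '[{},{},{},{},{},{"d":[0,0,-0.01]},{"d":[0,0,-0.03]},{"d":[0,0,-0.03]}]' 0.085
python3 drive.py '[{"d":[0,0.02,0]},{"d":[0,0.035,0]},{"d":[0,0.035,0]},{"d":[0,0.035,0]},{"d":[0,0.035,0]},{"d":[0,0.035,0]},{"d":[0,0.035,0]},{}]'
python3 drive.py '[{"d":[0,0.01,0]},{},{},{}]'
python3 to.py 469 -252 181.5 3.2
python3 sl.py;python3 - <<'E'
from h import *
for n in("top","side"):
    c=imaging.read_camera(n);v=masks(c)["v"]
    p=np.linalg.inv(c["pose"])@[.474,-.011,.047,1]; u=int(c["fx"]*p[0]/p[2]+c["cx"]);w=int(c["fy"]*p[1]/p[2]+c["cy"]);r=(u-45,w-45,90,90)
    for t in(36,45): print(n,"pad",*rect(c,blob(c,(v<t).astype(np.uint8),r),.047))
    cv2.imwrite(f"pics/f{n}.png",c["image"][:,:,::-1])
E
```

```text
time: 12.83
tool_pos: [0.474, -0.0111, 0.2139]
tool_rot: [3.141, -0.001, 0.056]
contact_force: [1.2, -0.0, 1.8]
opening: 0.0516
grip_force: 20.0
time: 13.5
tool_pos: [0.4733, -0.011, 0.2834]
tool_rot: [-3.141, 0.004, 0.056]
contact_force: [0.7, -0.5, 0.4]
opening: 0.085
grip_force: 0.0
time: 14.17
tool_pos: [0.4867, -0.2462, 0.2837]
tool_rot: [3.138, -0.002, 0.051]
contact_force: [-0.6, 0.0, -0.4]
opening: 0.085
grip_force: 0.0
time: 14.5
tool_pos: [0.4872, -0.2497, 0.2836]
tool_rot: [-3.141, 0.0, 0.057]
contact_force: [-0.8, 0.9, -0.3]
opening: 0.0852
grip_force: 0.0
turn first [-0.0005  0.0004  0.0009] then [-0.0183  0.0013  0.1021] | move-first [-0.0182  0.0013  0.1021]
top slab [416.7 -78. ] [65.1 38.6] -1.72
top board [473.9 -10.9] [130.8  90.7] 3.18
side slab [427.2 -13.6] [56.4 13.7] -88.28
side board [472.2  12.7] [131.5  57.8] 10.84
top pad [475.1  -9.9] [77.4 49.2] 3.31
top pad [475.1  -9.8] [77.8 50.3] 2.96Traceback (most recent call last):
  File "<stdin>", line 5, in <module>
  File "h.py", line 9, in blob
    return max(cs,key=cv2.contourArea)[:,0,:].astype(float)
           ~~~^^^^^^^^^^^^^^^^^^^^^^^^
ValueError: max() iterable argument is empty
```

View pics/ftop.png

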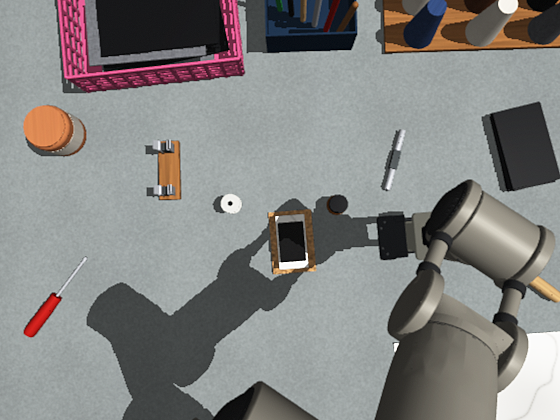

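The top view shows the pad centred at (292,241) on slab and board, jar and spool unmoved. Now the anvil.

```bash
python3 drive.py '[{"d":[-0.0183,0.0013,0.02]},{"d":[0,0,0.035]},{"d":[0,0,0.025]},{"d":[0,0,0.014]},{"d":[0,0,0.007]},{},{}]'
python3 drive.py '[{},{},{},{},{},{},{},{}]' 0.03 25
python3 drive.py '[{"d":[0,0,-0.01]},{"d":[0,0,-0.03]},{"d":[0,0,-0.04]},{"d":[0,0,-0.02]},{},{}]'
python3 to.py 474.5 -10.7 281 3.2
```

```text
time: 15.28
tool_pos: [0.4693, -0.253, 0.1831]
tool_rot: [3.141, -0.0, 0.056]
contact_force: [0.0, 0.5, 0.1]
opening: 0.085
grip_force: 0.0
time: 15.95
tool_pos: [0.4689, -0.253, 0.1827]
tool_rot: [-3.142, 0.0, 0.056]
contact_force: [-0.2, -0.4, 0.6]
opening: 0.0404
grip_force: 25.0
time: 16.45
tool_pos: [0.469, -0.253, 0.2838]
tool_rot: [3.14, -0.002, 0.056]
contact_force: [0.3, 0.3, -2.7]
opening: 0.0401
grip_force: 25.0
turn first [ 0.0018 -0.0019 -0.0001] then [ 0.0191 -0.2417  0.0028] | move-first [ 0.019  -0.2417  0.0024]
```

Run:
```python
from h import *
c=imaging.read_camera("side");cv2.imwrite("pics/g.png",cv2.resize(c["image"][70:190,270:430],None,fx=5,fy=5)[:,:,::-1])
```

```text
(no output)
```

View pics/g.png

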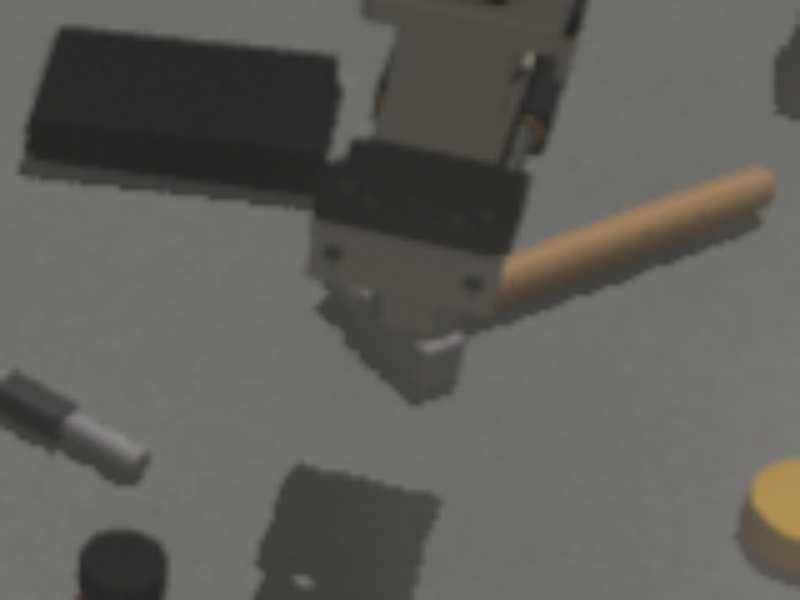

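Anvil rims peek out on both sides of the front finger (355,295 and 440,345), about evenly. Carry it to the pad.

```bash
python3 drive.py '[{"d":[0.001,-0.02,0]},{"d":[0.003,-0.037,0]},{"d":[0.003,-0.037,0]},{"d":[0.003,-0.037,0]},{"d":[0.003,-0.037,0]},{"d":[0.003,-0.037,0]},{"d":[0.003,-0.0367,0]},{}]'
python3 drive.py '[{},{},{},{}]'
python3 to.py 474.5 -10.7 231 3.2
```

```text
time: 17.17
tool_pos: [0.4732, -0.0055, 0.2808]
tool_rot: [-3.139, 0.005, 0.061]
contact_force: [-0.7, 0.2, -2.5]
opening: 0.0403
grip_force: 25.0
time: 17.5
tool_pos: [0.4745, -0.0119, 0.2821]
tool_rot: [3.142, 0.001, 0.054]
contact_force: [-1.0, -0.1, -1.8]
opening: 0.0398
grip_force: 25.0
turn first [ 0.      0.0009 -0.0022] then [ 0.0001 -0.0012  0.0511] | move-first [ 0.0001 -0.0012  0.0511]
```

```bash
python3 drive.py '[{"d":[0,-0.001,0.02],"rotvec":[0,0,-0.002]},{"d":[0,0,0.02]},{"d":[0,0,0.009]},{"d":[0,0,0.001]},{},{},{},{}]'
python3 to.py 474.5 -10.7 229.8 3.2
```

```text
time: 18.17
tool_pos: [0.4747, -0.0098, 0.2334]
tool_rot: [3.141, -0.002, 0.058]
contact_force: [-0.6, 0.5, -1.4]
opening: 0.0402
grip_force: 25.0
turn first [ 0.0005 -0.0017  0.0018] then [-0.0003  0.0009  0.0036] | move-first [-0.0003  0.0009  0.0036]
```

```bash
python3 drive.py '[{"d":[0,0.0005,0.0015]},{"d":[0,0,0.0015]},{"d":[0,0,0.0005]},{},{},{}]'
python3 drive.py '[{},{},{},{},{},{"d":[0,0,-0.01]},{"d":[0,0,-0.03]},{"d":[0,0,-0.03]}]' 0.075
python3 drive.py '[{},{},{}]' 0.06
python3 to.py 640 -222 260 -16.2
```

```text
time: 18.67
tool_pos: [0.4746, -0.0102, 0.2296]
tool_rot: [3.141, -0.001, 0.058]
contact_force: [-1.6, -0.0, 4.9]
opening: 0.0401
grip_force: 25.0
time: 19.33
tool_pos: [0.474, -0.0101, 0.2989]
tool_rot: [-3.141, 0.004, 0.058]
contact_force: [0.5, 0.0, 0.4]
opening: 0.0752
grip_force: 0.0
time: 19.58
tool_pos: [0.4742, -0.0101, 0.2987]
tool_rot: [-3.142, 0.0, 0.058]
contact_force: [0.2, -0.7, -0.7]
opening: 0.062
grip_force: 0.0
turn first [0.     0.0005 0.3404] then [0.2184 0.1572 0.0387] | move-first [0.1534 0.2211 0.0386]
```

```bash
python3 drive.py '[{"rotvec":[0,0,0.1135]},{"rotvec":[0,0,0.1135]},{"rotvec":[0,0,0.1134]},{"d":[0.0312,0.0225,0.0055]},{"d":[0.0312,0.0225,0.0055]},{"d":[0.0312,0.0225,0.0055]},{"d":[0.0312,0.0225,0.0055]},{"d":[0.0312,0.0225,0.0055]}]'
python3 drive.py '[{"d":[0.0312,0.0225,0.0055]},{"d":[0.0312,0.0222,0.0055]},{},{},{},{}]'
python3 to.py 640.5 -222.5 180.5 -16.2
python3 - <<'E'
from h import *
c=imaging.read_camera("top");cv2.imwrite("pics/i.png",c["image"][:,:,::-1]);H=masks(c);v,s=H["v"],H["s"]
a=(s<35)&(v>130)
print("anvil",*rect(c,blob(c,a.astype(np.uint8),(280,227,26,28)),.063))
print("spool",*rect(c,blob(c,(v>185).astype(np.uint8),(215,190,35,30)),.048),"jar",*rect(c,blob(c,(v<36).astype(np.uint8),(320,190,35,30)),.052))
cv2.imwrite("pics/i2.png",cv2.resize(c["image"][200:280,260:360],None,fx=7,fy=7,interpolation=cv2.INTER_CUBIC)[:,:,::-1])
E
```

```text
time: 20.25
tool_pos: [0.5934, -0.1631, 0.2694]
tool_rot: [-3.141, 0.003, -0.283]
contact_force: [0.0, 0.9, 0.3]
opening: 0.06
grip_force: 0.0
time: 20.75
tool_pos: [0.6397, -0.2209, 0.2601]
tool_rot: [-3.141, 0.002, -0.282]
contact_force: [-0.2, 0.3, 0.1]
opening: 0.0599
grip_force: 0.0
turn first [-0.0004  0.0019  0.0009] then [0.0012 0.0014 0.0796] | move-first [0.0013 0.0014 0.0796]
anvil [465.1 -12.8] [41.5 21.5] -70.2
spool [562. 119.] [43.6 22.8] -26.3 jar [544.5 -89.3] [23.4  5.6] 13.52
```

View pics/i2.png

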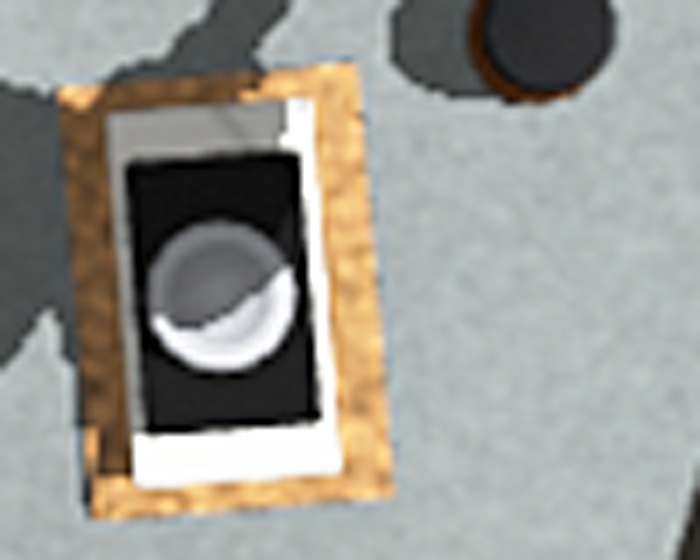

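The stack is concentric to the eye: anvil centre about (222,296) in the crop, pad about (223,292). Now grasp the setter.

```bash
python3 - <<'E'
from h import *
im=cv2.imread("pics/i.png")[:,:,::-1]; c=dict(imaging.read_camera("top")); c["image"]=im
v=cv2.cvtColor(im,cv2.COLOR_RGB2HSV)[...,2]
# anvil = hole in the dark pad
p=blob(c,(v<36).astype(np.uint8),(275,218,35,48)); print("pad",*rect(c,p,.047))
k=np.zeros(v.shape,np.uint8);cv2.fillPoly(k,[p.astype(int)],1);k=cv2.erode(k,np.ones((3,3)))&(v>55)
print("anvil",*rect(c,blob(c,k,(275,218,35,48)),.063))
E
python3 drive.py '[{"d":[0.0012,0.0014,0.02]},{"d":[0,0,0.025]},{"d":[0,0,0.02]},{"d":[0,0,0.01]},{"d":[0,0,0.004]},{},{}]'
python3 drive.py '[{},{},{},{},{},{},{},{}]' 0.005 40
python3 to.py 640.5 -222.5 180.5 -16.2
```

```text
pad [475.1  -9.7] [77.4 49.2] 3.2
anvil [475.1  -9.9] [41.6 41.5] 88.54
time: 21.43
tool_pos: [0.6415, -0.2236, 0.1829]
tool_rot: [3.141, -0.002, -0.282]
contact_force: [0.5, -0.9, 0.7]
opening: 0.0603
grip_force: 0.0
time: 22.1
tool_pos: [0.6411, -0.224, 0.1818]
tool_rot: [3.141, -0.0, -0.283]
contact_force: [0.1, -2.0, 1.8]
opening: 0.0159
grip_force: 40.0
turn first [ 0.0005 -0.0004 -0.    ] then [-0.001  -0.0013  0.0013] | move-first [-0.001  -0.0013  0.0013]
```

```bash
python3 drive.py '[{"d":[0,0,-0.01]},{"d":[0,0,-0.03]},{"d":[0,0,-0.04]},{"d":[0,0,-0.035]},{"rotvec":[0,0,-0.1]},{"rotvec":[0,0,-0.1]},{"rotvec":[0,0,-0.094]},{}]'
python3 drive.py '[{},{}]'
python3 to.py 630.3 243 297 0.65
```

```text
time: 22.77
tool_pos: [0.6409, -0.2234, 0.2971]
tool_rot: [-3.141, 0.0, 0.015]
contact_force: [-0.4, -0.4, -2.2]
opening: 0.0152
grip_force: 40.0
time: 22.93
tool_pos: [0.6411, -0.2236, 0.2966]
tool_rot: [-3.141, 0.0, 0.009]
contact_force: [0.0, -0.4, -1.5]
opening: 0.0157
grip_force: 40.0
turn first [-0.0003  0.0004 -0.0027] then [-5.500e-03 -4.667e-01 -4.000e-04] | move-first [-6.700e-03 -4.667e-01 -3.000e-04]
```

```bash
python3 drive.py '[{"d":[0,-0.02,0]},{"d":[0,-0.037,0]},{"d":[-0.0005,-0.037,0]},{"d":[-0.0005,-0.037,0]},{"d":[-0.0005,-0.037,0]},{"d":[-0.0005,-0.037,0]},{"d":[-0.0005,-0.037,0]},{"d":[-0.0005,-0.037,0]}]'
python3 drive.py '[{"d":[-0.0005,-0.037,0]},{"d":[-0.0005,-0.037,0]},{"d":[-0.0005,-0.037,0]},{"d":[-0.0005,-0.037,0]},{"d":[-0.0005,-0.037,0]},{"d":[0,-0.0027,0],"rotvec":[0,0,-0.002]},{},{}]'
python3 drive.py '[{},{},{}]'
python3 to.py 630.3 243 270 0.65
python3 - <<'E'
from h import *
f=lambda c,y,x,h,w,k:cv2.resize(c["image"][y:y+h,x:x+w],None,fx=k,fy=k,interpolation=cv2.INTER_CUBIC)
C=np.zeros((600,800,3),np.uint8)
c=imaging.read_camera("top");cv2.imwrite("pics/jt.png",c["image"][:,:,::-1]);C[:600,:400]=f(c,100,120,120,80,5)
c=imaging.read_camera("side");cv2.imwrite("pics/js.png",c["image"][:,:,::-1]);C[:600,400:]=f(c,220,120,150,100,4)
cv2.imwrite("pics/j.png",C[:,:,::-1])
E
```

```text
time: 23.6
tool_pos: [0.6346, 0.057, 0.2966]
tool_rot: [-3.142, 0.0, 0.009]
contact_force: [-0.4, -1.0, -1.7]
opening: 0.0156
grip_force: 40.0
time: 24.27
tool_pos: [0.6302, 0.2429, 0.2962]
tool_rot: [3.141, 0.001, 0.013]
contact_force: [1.3, 0.2, -1.7]
opening: 0.0155
grip_force: 40.0
time: 24.52
tool_pos: [0.6307, 0.2414, 0.2967]
tool_rot: [3.141, 0.0, 0.011]
contact_force: [0.5, 0.2, -2.1]
opening: 0.0155
grip_force: 40.0
turn first [ 0.0002  0.     -0.0003] then [-0.0004 -0.0016  0.0267] | move-first [-0.0004 -0.0016  0.0267]
```

View pics/j.png

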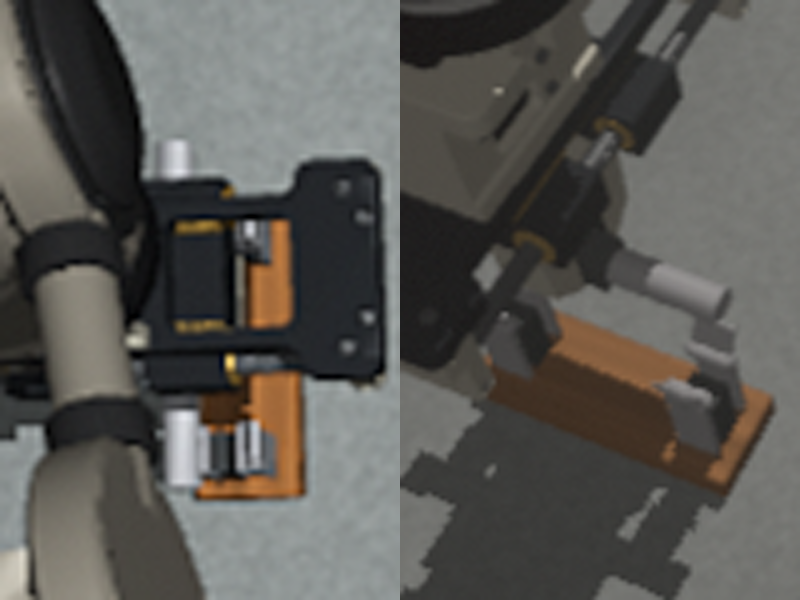

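Setter ends in the top image are at about (155,127.8) and (156.2,197.4), and the near end in the side image at about (301,295). I'll cast these to get the setter's centre.

Run:
```python
from h import *
c=imaging.read_camera("top"); v=cv2.imread("pics/jt.png").max(2).astype(np.uint8)
print("col155",v[122:140,155].tolist(),"col156",v[188:202,156].tolist())
print(np.round(cast(c,[[155,127.3],[156,197.0]],.123)*1000,1))
x0,y0=150,120
k=(v>165).astype(np.uint8)
for r in((148,122,14,14),(150,178,13,24)):
    ct=blob(c,k,r); print(rect(c,ct,.126), np.round(cast(c,ct.mean(0),.126)*1000,1))
# clip centres: metal (unsaturated) in initial top picture, jaw tops at z=.072
t=cv2.imread("pics/top0.png"); h=cv2.cvtColor(t,cv2.COLOR_BGR2HSV).astype(int)
m=((h[...,1]<45)&(h[...,2]>152)).astype(np.uint8)
for r in((148,132,30,30),(148,178,30,24)):
    x,y,w,hh=r; n,l,st,ce=cv2.connectedComponentsWithStats(m[y:y+hh,x:x+w])
    for i in range(1,n):
        if st[i,4]>8: print("clip",st[i].tolist(),np.round(cast(c,ce[i]+[x,y],.072)*1000,1), np.round(cast(c,np.array([[ce[i][0]+x,y+st[i,1]-.5],[ce[i][0]+x,y+st[i,1]+st[i,3]-.5]]),.07)[:,0]*1000,1))
```

```text
col155 [149, 154, 153, 150, 144, 140, 206, 222, 215, 215, 216, 217, 228, 161, 54, 34, 41, 35] col156 [218, 218, 215, 215, 214, 212, 210, 213, 209, 136, 126, 156, 158, 155]
[[698.1 242.6 123. ]
 [566.2 242.7 123. ]]
(array([690.4, 241.9]), array([11.5,  7.6]), -0.85) [[690.1 242.1 126. ]]
(array([579. , 237.9]), array([30.2, 15. ]), -0.84) [[578.2 238.5 126. ]]
clip [21, 7, 2, 9, 18] [[676.7 227.5  72. ]] [686.1 668.1]
clip [6, 8, 6, 10, 50] [[674.4 253.4  72. ]] [684.8 664.8]
clip [7, 7, 6, 10, 52] [[585.2 252.5  72. ]] [594.8 574.9]
clip [22, 6, 2, 9, 15] [[587.3 226.9  72. ]] [596.1 578.2]
```

```bash
python3 - <<'E'
from h import *
c=imaging.read_camera("side")
print(np.round(cast(c,[[182.2,287.5],[200.9,295]],.123)*1000,1))
s=cv2.imread("pics/js.png").max(2)
for k in range(174,206): 
    y=287.5+(k-182.2)*7.5/18.7; print(k,s[int(round(y)),k],end="; ")
E
python3 to.py 629.6 242.9 275 0.65
```

```text
[[598.2 238.5 123. ]
 [566.4 238.8 123. ]]
174 75; 175 76; 176 75; 177 74; 178 74; 179 75; 180 76; 181 76; 182 100; 183 139; 184 142; 185 138; 186 140; 187 143; 188 140; 189 142; 190 139; 191 141; 192 144; 193 140; 194 143; 195 139; 196 142; 197 144; 198 141; 199 131; 200 75; 201 71; 202 91; 203 119; 204 122; 205 119; turn first [ 0.0001 -0.0001  0.0009] then [-0.0009 -0.0006  0.0217] | move-first [-0.0009 -0.0006  0.0217]
```

```bash
python3 drive.py '[{"d":[-0.0012,-0.0008,0.01],"rotvec":[0,0,0.0005]},{"d":[0,0,0.015]},{"d":[0,0,0.009]},{},{},{}]' 0.005 60
python3 to.py 629.4 242.9 226 0.65
python3 drive.py '[{"d":[0,0,0.005]},{"d":[0,0,0.005]},{"d":[0,0,0.005]},{},{}]'
python3 to.py 629.4 242.9 226 0.65
```

```text
time: 25.22
tool_pos: [0.6293, 0.2438, 0.2629]
tool_rot: [-3.142, -0.001, 0.013]
contact_force: [0.7, -0.2, -1.5]
opening: 0.0155
grip_force: 60.0
turn first [-0.0001 -0.0007  0.0015] then [0.0001 0.0009 0.0369] | move-first [0.0001 0.0009 0.0369]
time: 25.63
tool_pos: [0.629, 0.2436, 0.247]
tool_rot: [3.141, 0.001, 0.013]
contact_force: [-0.3, 0.3, -1.8]
opening: 0.0151
grip_force: 60.0
turn first [0.0003 0.001  0.0014] then [0.0004 0.0007 0.021 ] | move-first [0.0004 0.0007 0.021 ]
```

```bash
python3 drive.py '[{"d":[0,0.0005,0.004],"rotvec":[0,0,0.0014]},{"d":[0,0,0.004]},{},{}]'
python3 drive.py '[{"d":[0,0,0.003]},{"d":[0,0,0.003]},{},{}]'
python3 to.py 629.4 242.9 226 0.65
```

```text
time: 25.97
tool_pos: [0.629, 0.2431, 0.2392]
tool_rot: [3.141, 0.001, 0.011]
contact_force: [-0.0, 0.0, -0.7]
opening: 0.0152
grip_force: 60.0
time: 26.3
tool_pos: [0.6294, 0.2431, 0.2337]
tool_rot: [-3.142, -0.001, 0.011]
contact_force: [2.9, -1.1, -0.7]
opening: 0.0153
grip_force: 60.0
turn first [-0.0001 -0.0013 -0.0002] then [-0.      0.0002  0.0077] | move-first [-0.      0.0002  0.0077]
```

```bash
python3 drive.py '[{"d":[0,0,0.002]},{"d":[0,0,0.002]},{},{}]'
python3 drive.py '[{"d":[0,0,0.002]},{"d":[0,0,0.0015]},{},{}]'
python3 drive.py '[{"d":[0,0,0.001]},{},{}]'
```

```text
time: 26.63
tool_pos: [0.6291, 0.2431, 0.229]
tool_rot: [3.141, 0.001, 0.011]
contact_force: [2.7, -1.6, -2.7]
opening: 0.0152
grip_force: 60.0
time: 26.97
tool_pos: [0.6289, 0.243, 0.2258]
tool_rot: [3.141, 0.001, 0.011]
contact_force: [-1.2, -2.5, -0.8]
opening: 0.0155
grip_force: 60.0
time: 27.22
tool_pos: [0.6289, 0.243, 0.2257]
tool_rot: [3.141, 0.001, 0.011]
contact_force: [-3.8, -4.6, 4.4]
opening: 0.0153
grip_force: 60.0
```

```bash
python3 drive.py '[{"d":[0,0,0.001]},{},{}]'
python3 drive.py '[{"d":[0,0,-0.001]},{},{},{},{},{}]' 0.035
python3 drive.py '[{"d":[0,0,-0.01]},{"d":[0,0,-0.02]},{"d":[0,0,-0.04]},{"d":[0,0,-0.04]},{"d":[-0.03,0.02,0]},{"d":[-0.03,0.02,0]},{"d":[-0.03,0.02,0]},{"d":[-0.03,0.02,0]}]'
python3 drive.py '[{"d":[-0.03,0.03,0]},{"d":[-0.02,0.035,0]},{"d":[0,0.035,0]},{"d":[0,0.035,0]},{"d":[0,0.035,0]},{"d":[0,0.035,0]},{"d":[0,0.035,0]},{}]'
python3 drive.py '[{"d":[0,0.035,0]},{"d":[0,0.035,0]},{"d":[0,0.035,0]},{"d":[0,0.035,0]},{},{}]'
python3 - <<'E'
from h import *
f=lambda c,y,x,h,w,k:cv2.resize(c["image"][y:y+h,x:x+w],None,fx=k,fy=k,interpolation=cv2.INTER_CUBIC)
C=np.zeros((600,800,3),np.uint8)
c=imaging.read_camera("top");cv2.imwrite("pics/kt.png",c["image"][:,:,::-1]);C[:400,:300]=f(c,130,140,80,60,5);C[400:600,:300]=f(c,180,210,100,150,2)
c=imaging.read_camera("side");cv2.imwrite("pics/ks.png",c["image"][:,:,::-1]);C[:400,300:]=f(c,265,130,80,100,5);C[400:600,300:]=f(c,180,230,80,200,2.5)
cv2.imwrite("pics/k.png",C[:,:,::-1])
E
```

```text
time: 27.47
tool_pos: [0.6288, 0.243, 0.2256]
tool_rot: [3.141, 0.0, 0.012]
contact_force: [-6.2, -3.9, 11.0]
opening: 0.0153
grip_force: 60.0
time: 27.97
tool_pos: [0.6291, 0.2433, 0.2248]
tool_rot: [3.142, 0.0, 0.012]
contact_force: [0.0, 0.5, -0.3]
opening: 0.0353
grip_force: 0.0
time: 28.63
tool_pos: [0.5085, 0.1611, 0.336]
tool_rot: [-3.141, -0.001, 0.012]
contact_force: [0.7, -0.5, -0.1]
opening: 0.0351
grip_force: 0.0
time: 29.3
tool_pos: [0.4636, -0.0831, 0.3361]
tool_rot: [3.139, -0.002, 0.007]
contact_force: [0.6, -0.8, -0.1]
opening: 0.035
grip_force: 0.0
time: 29.8
tool_pos: [0.4648, -0.2192, 0.3355]
tool_rot: [3.141, -0.001, 0.008]
contact_force: [0.5, 1.1, 0.2]
opening: 0.0352
grip_force: 0.0
```

View pics/k.png

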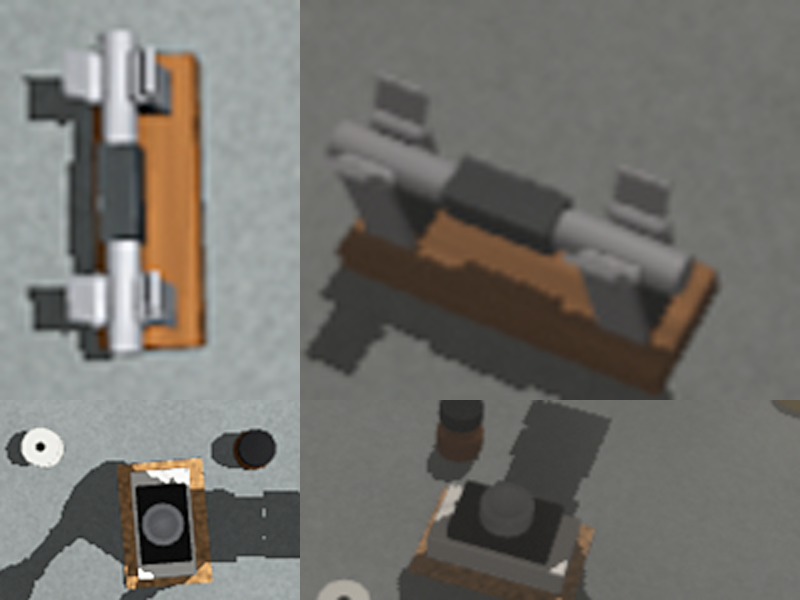

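Setter lies in both clips, with jaw lips over the shanks. The stack, jar and spool look intact. One numeric check of the grip's centring and of the jar and spool.

Run:
```python
from h import *
c=imaging.read_camera("top"); 
for nm in("top0","kt"):
    im=cv2.imread(f"pics/{nm}.png"); v=im.max(2)
    print(nm,"spool",*rect(c,blob(c,(v>185).astype(np.uint8),(215,190,35,30)),.048),"jar",*rect(c,blob(c,(v<36).astype(np.uint8),(320,190,35,30)),.052))
col=v[130:205,164].astype(int); print(col.tolist())
p=lambda y,z:np.round(cast(c,[[164.,y]],z)[0,:2]*1000,1)
m=cv2.morphologyEx(((v>55)&(v<100)).astype(np.uint8),cv2.MORPH_OPEN,np.ones((3,3)))
print("grip",*rect(c,blob(c,m,(157,150,16,40)),.06))
```

```text
top0 spool [554.6 110.6] [40.  36.2] 62.18 jar [ 548.6 -103.3] [36.  34.2] 88.31
kt spool [554.4 110.2] [40.6 38.5] 88.53 jar [ 549.5 -100.5] [35.8 29.2] -22.69
[163, 162, 162, 159, 157, 158, 216, 233, 228, 229, 234, 236, 236, 236, 237, 235, 235, 234, 234, 232, 230, 226, 222, 222, 220, 219, 220, 231, 151, 66, 76, 78, 78, 79, 79, 78, 79, 79, 79, 79, 80, 80, 79, 80, 80, 81, 78, 46, 205, 240, 231, 229, 232, 232, 232, 231, 232, 232, 232, 232, 232, 230, 231, 229, 227, 226, 223, 221, 224, 232, 168, 148, 166, 160, 160]
grip [632.9 245.2] [64.7 22.2] -0.85
```

Run:
```python
from h import *
c=imaging.read_camera("top")
print(np.round(cast(c,[[164,158.3],[164,177.4]],.06)[:,0]*1000,1),np.round(cast(c,[[164,135.5],[164,200.1]],.054)[:,0]*1000,1))
for n in("top0","kt"):
    v=cv2.imread(f"pics/{n}.png").max(2).astype(int); print(n,v[204,322:356].tolist(),v[190:220,338].tolist())
```

```text
[648.2 609.7] [695.6 564.4]
top0 [63, 58, 56, 59, 46, 39, 26, 20, 32, 31, 31, 31, 31, 33, 33, 34, 34, 34, 35, 37, 36, 37, 38, 36, 31, 58, 124, 148, 144, 143, 139, 141, 141, 141] [138, 139, 144, 156, 104, 36, 29, 31, 34, 33, 33, 34, 34, 33, 34, 33, 35, 35, 34, 34, 35, 36, 28, 36, 84, 138, 149, 145, 142, 140]
kt [71, 70, 66, 71, 52, 46, 32, 26, 40, 37, 36, 38, 39, 40, 40, 41, 41, 42, 41, 42, 43, 43, 45, 44, 39, 71, 146, 173, 167, 166, 161, 164, 163, 165] [162, 160, 168, 181, 124, 44, 33, 39, 39, 39, 41, 40, 40, 42, 41, 41, 41, 40, 40, 41, 42, 43, 34, 44, 101, 160, 172, 167, 165, 165]
```

The jar hasn't moved, and the setter's centre is at about 629.5 mm against 630.5 for the holder. Handing in.

```bash
python3 -c "
from cell import robot, imaging, workorder
print(workorder.hand_in())"
```

```text
the job is handed in; nothing more can be done
None
```

Job handed in at about 30 s: slab, pad and anvil are stacked square and within about 1 mm of the board's centre, the setter is pressed home in both clips with its grip within about 1 mm of midway, and the jar and spool stand where they were; no verdict came back.

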